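# Gather the loose furniture fittings in one corner of the carry tote

## Task

Lift the wooden tote by its grip bar and tilt it so that all four loose fittings slide together into one of its two corners nearest the robot: the one on the side where the empty metal tin stands (not the bottle). Finish while holding the tote still in the air, clearly tilted down towards that corner and at least 5 cm clear of the bench, with the fittings lying quietly in the corner; do not let go. Do not touch the fittings with the gripper, and leave the tin, the bottle and the cork block where they are.

Things in the scene. Friction and masses are not known exactly. Their poses are not given: they have to be found in the camera images.
- tote: Open wooden tote, outside 216 (x) by 276 (y) mm, walls and floor 8 thick, walls 60 high, 0.4 to 0.65 kg, loose. Waxed, slippery inside: metal starts to slide at 8 to 13 degrees; 30 to 40 degrees towards a corner brings parts right in. Origin: centre of the underside; x points away from the robot (within 25 degrees), y to its left, z up. Brass label frame on the wall nearest the robot.
- tote_grip (a point): Centre of the pale square grip bar, 22 wide (tote's x), 26 tall, 270 long along the tote's y, plain wood friction. It runs over the tote's middle between two end posts 60 wide at y = +/-134; its centre is 121 mm above the tote's underside, with free space at both sides and below (tote floor 100 mm below the bar's underside).
- corner_near_left (a point): the tote's inside corner at floor level, on the robot's side and to the robot's left (+y), 100 mm (-x) and 130 mm (+y) from the tote's middle, 8 mm above its underside.
- corner_near_right (a point): the tote's inside corner at floor level, on the robot's side and to the robot's right (-y), 100 mm (-x) and 130 mm (-y) from the tote's middle, 8 mm above its underside.
- knob_a: A loose turned brass drawer knob, 25 high, 28 across at its round head and 26 at its flat foot, 50 g; starts standing on the tote's floor and may topple and roll. Origin at its centre, z along its axis.
- knob_b: A loose turned brass drawer knob, 25 high, 28 across at its round head and 26 at its flat foot, 50 g; starts standing on the tote's floor and may topple and roll. Origin at its centre, z along its axis.
- cup_a: A loose dark steel castor cup, a solid tapered round piece, 18 high, 23 across below and 28 across on top, 50 g; starts standing on the tote's floor. Origin at its centre, z along its axis.
- cup_b: A loose dark steel castor cup, a solid tapered round piece, 18 high, 23 across below and 28 across on top, 50 g; starts standing on the tote's floor. Origin at its centre, z along its axis.
- tin: Empty open metal tin, 74 across and 105 high, standing to the left (y > 0) or to the right (y < 0) of the tote; its side decides the corner. Bystander. Origin at the centre of its underside.
- polish: Amber glass bottle of polish with a yellow cap, 64 across and 140 high, standing on the side opposite to the tin. Bystander. Origin at the centre of its underside.
- sanding_block: Cork sanding block, 50 x 110 x 30 mm, lying beyond the tote. Bystander. Origin at the centre of its underside.

How it is judged:
By the outcome, as a careful person would: the job done as asked, in the order asked, and still so for the second after the job is handed in, while the arm keeps its last pose, push and grip.
It also fails if it takes over 35 s, if anything falls off the work surface, if the arm or the gripper's body presses on something with over 40 N, if the wrist force passes 120 N, or if a joint passes its speed limit or range.

## Robot

A 6-joint arm with a two-finger parallel gripper is mounted at the origin on the work surface. World frame = base frame: x ahead of the robot, y to its left, z up, the work surface at z = 0. Lengths are in m, angles in rad, forces in N, time in s.
With the tool pointing down it reaches from about 0.425 to 0.95 m from the base axis. Payload 3.5 kg.
Tool frame: the origin (TCP) lies at the very end of the fingers, on their centre line; the grasp point (between the pads) lies 19 mm behind it (ctrl.grip_point_offset is the distance from the TCP to the grasp point, in m); z points along the fingers, y is the line along which they close (so a half turn about z gives the same grasp; the last joint's range is limited). The gripper opens to 85 mm and grips with 20 to 120 N. Pads are 22 mm wide; open, the fingers measure 114 mm over their backs; the gripper's body (76 mm by 85 mm) begins 54 mm behind the grasp point. The pads swing forward as they close: fully open they stand 13 mm farther back than shut.
Start: joints at [1.009, 0.286, 1.577, -0, 1.279, -0.15], TCP at [0.27, 0.619, 0.231] pointing down, gripper open.
Joint ranges: [-2.77, 2.77], [-0.9, 2.22], [0.21, 2.48], [-1.53, 4.67], [0.24, 2.81], [-2.84, 2.84]. Speed limits (rad/s): [2.79, 2.79, 3.14, 3.14, 3.14, 3.14].

## Interface

Orientations are given as a unit quaternion [x, y, z, w].
In Python, from plant import ctrl gives the robot as it stands. The module is installed in compiled form; this text tells all that it offers.
- The arm moves only by the shell command python3 -m pendant 'ROWS' [OPENING] [FORCE]. ROWS is JSON, a list of rows, each an object of numbers: "dx", "dy", "dz": the shift along the tool's x, y, z in cm; "twist": the turn about the tool's z in degrees. A call has 1 to 10 rows; each row is the pose to reach, as a shift and turn from the pose commanded when the call began, along the tool's axes at that moment; what a row does not reach only later rows make up. A row lasts 1/8 s, in which the tool goes at most 62.5 mm and 10.7 degrees, less where a joint would pass 70% of its speed; a pose out of reach is approached as far as the arm can. A call with a gripper value outside its range is refused whole. OPENING is the opening in per cent of the stroke, from 0 (shut) to 100 (fully open), set as the call begins (- or left out, the last holds). The fingers move at their own pace and stop on an object; FORCE is the grip in N (left out, the last holds). Time passes only in rows, so rows that repeat a pose let the fingers close. It gives the time, the measured TCP pose, the force, the opening and the grip force at its end, in the units of the state.
- ctrl.get_state(): the state, without advancing time (a new reading comes with each control period).
- ctrl.read_camera(name): name is "scene" or "top" or "wrist"; returns a dict with "img" (400x640x3 uint8, red, green, blue), "depth" (400x640 float32, m along the optical axis (not along the pixel's ray), 0 where there is no reading), "camera_matrix" (3x3 intrinsics, pixels), "xyz" and "rotation" of the camera in the world; the wrist camera has in their place "tool_from_camera" (4x4, takes a point from camera to tool coordinates, whose origin is the TCP and whose axes are the flange's). Camera axes: x right, y up, looking along -z (the intrinsics and any distortion apply to the point x, -y, -z); pixel columns grow to the right and rows downward; lengths in m; the calibration is good to about 2 mm. The wrist camera is an equidistant fisheye: a pixel r from the principal point sees the ray r / f radians off the axis. A picture is of the moment at which its call begins: read the wrist's pose just before it.
- ctrl.sign_off(): hands the job in; it is judged then, once.
The state is a dict: "time": time; "qpos": joint angles; "dq": joint speeds; "joint_efforts": joint torques, N m; "eef_pos": TCP position; "tcp_rot": TCP orientation; "contact_force": force on the tool from outside, world axes, zero at the start; "wrist_torque": the same for the moment, N m; "opening": opening from 0.0 (shut) to 1.0 (fully open); "finger_force": force on a finger pad.
Only numpy, scipy, OpenCV 4.12 (cv2) and the standard library are available. Lean on these libraries where they do the work, as an engineer would, in place of code of your own. Each camera call takes 0.05 s, during which the arm holds its last target. There are 200 camera calls.

## Working session

There is one attempt and no reset: what is moved stays moved. The work goes in short steps, Python scripts to look and compute and a shell command to move; the robot and the scene stay as the last step left them, time stands still between calls to the robot, and variables do not carry over. Pictures are saved under pics/ and viewed, at most 10 in all, crops included, and the job is handed in when it is done.

```bash
mkdir -p pics
cat > h.py <<'E'
import numpy as np,cv2
from plant import ctrl
from scipy.spatial.transform import Rotation as R
def cloud(c):
    K=np.array(c["camera_matrix"]);d=c["depth"];v,u=np.mgrid[:400,:640]
    x=(u-K[0,2])/K[0,0]*d;y=(v-K[1,2])/K[1,1]*d
    rot=np.array(c["rotation"]); rot=rot if rot.shape==(3,3) else R.from_quat(rot).as_matrix()
    return np.stack([x,-y,-d],-1)@rot.T+np.array(c["xyz"])
def save(c,n): cv2.imwrite("pics/"+n,c["img"][...,::-1])
E
python3 - <<'E'
from h import *
for n in("top","scene"):
    c=ctrl.read_camera(n);save(c,n+"1.png");np.save(n+"1.npy",cloud(c))
    print(n,c["xyz"],c["rotation"])
s=ctrl.get_state();print({k:np.round(v,3) for k,v in s.items()}, ctrl.grip_point_offset)
E
```

```text
top [ 0.33469034 -0.01052922  1.72604328] [-0.05600315  0.04590619  0.71315355 -0.69725768]
scene [ 0.91158242 -0.48457139  1.15346411] [0.23232803 0.07680822 0.28423727 0.92700235]
{'time': np.float64(0.1), 'qpos': array([ 1.009,  0.287,  1.578,  0.   ,  1.279, -0.15 ]), 'dq': array([ 0.   , -0.002, -0.005, -0.001,  0.001, -0.   ]), 'joint_efforts': array([ 0.0000e+00, -4.0729e+01, -2.9370e+01, -0.0000e+00,  3.0000e-03,
       -0.0000e+00]), 'eef_pos': array([0.27 , 0.618, 0.23 ]), 'tcp_rot': array([ 0.204,  0.979, -0.001, -0.   ]), 'contact_force': array([-0.6  , -0.491,  1.441]), 'wrist_torque': array([-0.002, -0.056,  0.018]), 'finger_force': np.float64(0.0), 'opening': np.float64(1.002)} 0.0187
```

View pics/top1.png

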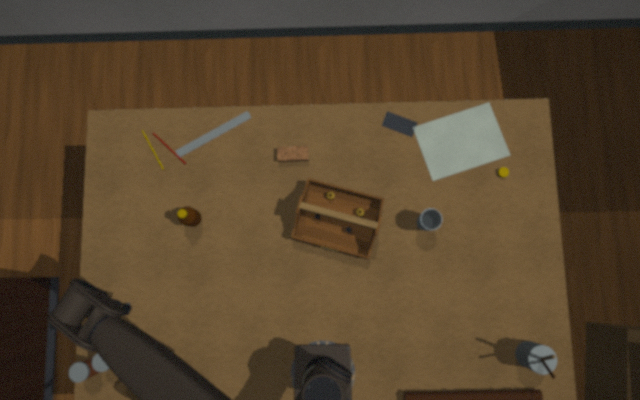

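View pics/scene1.png

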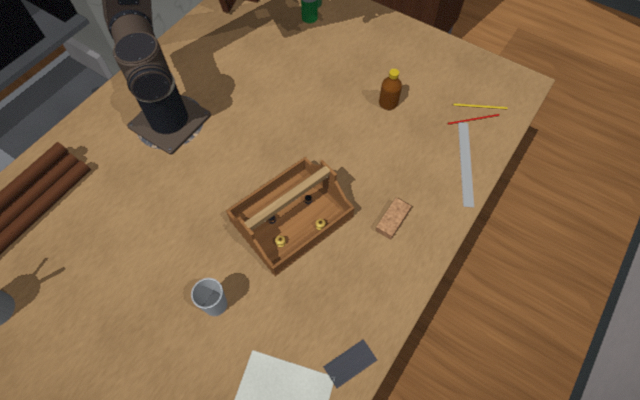

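The top view has +x up and +y left. The tote is centred near (338,219), the bottle at left (188,216) and the empty tin at right (430,219), which makes the target corner_near_right. Next I measure the bar.

Run:
```python
from h import *
for n,(r0,r1,c0,c1) in {"top":(175,265,285,390),"scene":(150,275,220,360)}.items():
    P=np.load(n+"1.npy")[r0:r1,c0:c1].reshape(-1,3)
    B=P[(P[:,2]>.122)&(P[:,2]<.145)]
    rect=cv2.minAreaRect(B[:,:2].astype(np.float32)*1000)
    W=P[(P[:,2]>.02)&(P[:,2]<.145)]
    m=B[:,:2].mean(0);_,_,vt=np.linalg.svd(B[:,:2]-m)
    d=vt[0]*np.sign(vt[0][1]);
    print(n,len(B),m,np.median(B[:,2]),rect,"ydir",d,"yaw",np.degrees(np.arctan2(-d[0],d[1])), "outer",cv2.minAreaRect(W[:,:2].astype(np.float32)*1000))
for n,(u,v) in dict(tin=(430,219),bot=(183,214)).items(): print(n,np.load("top1.npy")[v,u])
s=ctrl.get_state(); M=R.from_quat(s["tcp_rot"]).as_matrix();print(M.round(3))
```

```text
top 639 [ 0.52526001 -0.06102765] 0.13351979705657002 ((525.4623413085938, -60.52104187011719), (275.9820861816406, 58.800811767578125), 73.1166000366211) ydir [0.2841426  0.95878203] yaw -16.507604224396754 outer ((525.1925659179688, -60.38496398925781), (276.2290954589844, 219.68202209472656), 73.5079345703125)
scene 1069 [ 0.52776702 -0.06914235] 0.13219005054029687 ((527.3609008789062, -63.91790771484375), (278.2276916503906, 61.81511688232422), 73.44886779785156) ydir [0.28538611 0.95841263] yaw -16.581929480570462 outer ((526.7896728515625, -63.761474609375), (278.3205261230469, 220.10354614257812), 73.33052825927734)
tin [ 5.18282385e-01 -3.90981418e-01  4.32202302e-04]
bot [0.53785536 0.44565911 0.14637456]
[[-0.916  0.4   -0.001]
 [ 0.4    0.916 -0.002]
 [ 0.    -0.002 -1.   ]]
```

```bash
python3 -m pendant '[{"dz":-6},{"dz":-12},{"dz":-18},{"dz":-24},{"dz":-30},{"dz":-36},{"dz":-42},{"dz":-48},{"dz":-54},{"dz":-60}]' 100; python3 -c "
from h import *
s=ctrl.get_state();print(s['qpos'].round(3),R.from_quat(s['tcp_rot']).as_matrix().round(3))"
```

```text
[ 1.009  0.287  1.578  0.     1.279 -0.15 ] [[-0.916  0.4   -0.001]
 [ 0.4    0.916 -0.002]
 [ 0.    -0.002 -1.   ]]$[0]: bad value
```

```bash
python3 -m pendant '[{"dx":0,"dy":0,"dz":-6,"twist":0},{"dx":0,"dy":0,"dz":-12,"twist":0},{"dx":0,"dy":0,"dz":-18,"twist":0},{"dx":0,"dy":0,"dz":-24,"twist":0},{"dx":0,"dy":0,"dz":-30,"twist":0},{"dx":0,"dy":0,"dz":-36,"twist":0},{"dx":0,"dy":0,"dz":-42,"twist":0},{"dx":0,"dy":0,"dz":-48,"twist":0},{"dx":0,"dy":0,"dz":-54,"twist":0},{"dx":0,"dy":0,"dz":-60,"twist":0}]' 100; python3 -c "
from h import *
s=ctrl.get_state();print(s['qpos'].round(3),R.from_quat(s['tcp_rot']).as_matrix().round(3))"
```

```text
time: 1.35
eef_pos: [0.2608, 0.5933, 0.7692]
tcp_rot: [0.205, 0.979, 0.001, -0.001]
contact_force: [2.2, 1.4, -1.2]
opening: 1.0
finger_force: 0.0
[ 0.999  0.542  0.223  0.005  2.376 -0.156] [[-0.916  0.401 -0.003]
 [ 0.401  0.916  0.002]
 [ 0.003  0.001 -1.   ]]
```

```bash
python3 -m pendant '[{"dx":0,"dy":60,"dz":20,"twist":0},{"dx":0,"dy":60,"dz":20,"twist":0},{"dx":0,"dy":60,"dz":20,"twist":0},{"dx":0,"dy":60,"dz":20,"twist":0},{"dx":0,"dy":60,"dz":20,"twist":0},{"dx":0,"dy":60,"dz":20,"twist":0}]' 100; python3 -c "
from h import *
s=ctrl.get_state();print(s['qpos'].round(3),R.from_quat(s['tcp_rot']).as_matrix().round(3))"
```

```text
time: 2.1
eef_pos: [0.3371, 0.7719, 0.5735]
tcp_rot: [0.204, 0.979, 0.025, 0.005]
contact_force: [-0.0, 0.1, -0.0]
opening: 1.001
finger_force: 0.0
[ 1.037  0.817  0.21   0.007  2.064 -0.118] [[-0.916  0.4    0.021]
 [ 0.4    0.915  0.047]
 [-0.     0.051 -0.999]]
```

```bash
cat > st.py <<'E'
from h import *
s=ctrl.get_state();M=R.from_quat(s['tcp_rot']).as_matrix()
print(s['qpos'].round(3),M.round(3).tolist())
E
for i in 1 2; do python3 -m pendant '[{"dx":0,"dy":60,"dz":0,"twist":0},{"dx":0,"dy":60,"dz":0,"twist":0}]' 100|sed -n 1,2p;python3 st.py; done
```

```text
time: 2.35
eef_pos: [0.3526, 0.8074, 0.5271]
[ 1.042  0.872  0.21   0.01   1.977 -0.113] [[-0.916, 0.399, 0.033], [0.4, 0.913, 0.076], [-0.0, 0.083, -0.997]]
time: 2.6
eef_pos: [0.3658, 0.8375, 0.4859]
[ 1.045  0.921  0.21   0.014  1.896 -0.109] [[-0.916, 0.398, 0.046], [0.4, 0.91, 0.105], [-0.0, 0.115, -0.993]]
```

```bash
cat >> h.py <<'E'
T=np.array([.526,-.062]);TX=np.array([.958,-.286]);TY=np.array([.286,.958])
def go(above,goal=None,yoff=.025):
    s=ctrl.get_state();M=R.from_quat(s["tcp_rot"]).as_matrix()
    G=np.append(T+yoff*TY,.121) if goal is None else np.array(goal)
    D=G+M[:,2]*ctrl.grip_point_offset+[0,0,above]-s["eef_pos"]
    tx=M.T@np.append(TX,0)
    print("shift cm",(M.T@D*100).round(2),"twist",np.degrees(np.arctan2(-tx[0],tx[1])).round(1))
E
python3 -c "
from h import *
go(.13)"
```

```text
shift cm [-50.38 -75.75  16.76] twist 83.1
```

```bash
python3 -m pendant '[{"dx":-5,"dy":-7.5,"dz":1.7,"twist":10},{"dx":-9,"dy":-13,"dz":3,"twist":20},{"dx":-12,"dy":-18,"dz":4,"twist":30},{"dx":-16,"dy":-24,"dz":5,"twist":40},{"dx":-20,"dy":-30,"dz":6,"twist":50},{"dx":-23,"dy":-34,"dz":7,"twist":60},{"dx":-27,"dy":-40,"dz":9,"twist":70},{"dx":-30,"dy":-45,"dz":10,"twist":80},{"dx":-34,"dy":-51,"dz":11,"twist":83},{"dx":-37,"dy":-56,"dz":12.5,"twist":83}]' 100 >/dev/null;python3 -c "
from h import *
go(.13)"; python3 st.py
```

```text
shift cm [-29.3   14.63   6.4 ] twist 0.1
[ 0.307 -0.107  1.828  0.087  1.342  0.58 ] [[0.283, 0.958, 0.05], [0.952, -0.286, 0.105], [0.114, 0.018, -0.993]]
```

```bash
python3 -m pendant '[{"dx":-5,"dy":2.5,"dz":1,"twist":0},{"dx":-10,"dy":5,"dz":2,"twist":0},{"dx":-15,"dy":7.5,"dz":3,"twist":0},{"dx":-20,"dy":10,"dz":4,"twist":0},{"dx":-25,"dy":12.5,"dz":5.5,"twist":0},{"dx":-29.3,"dy":14.6,"dz":6.4,"twist":0},{"dx":-29.3,"dy":14.6,"dz":6.4,"twist":0},{"dx":-29.3,"dy":14.6,"dz":6.4,"twist":0}]' 100;python3 -c "
from h import *
go(.0)
c=ctrl.read_camera('wrist');save(c,'w1.png')"; python3 st.py
```

```text
time: 4.85
eef_pos: [0.5332, -0.0344, 0.232]
tcp_rot: [0.801, 0.597, 0.05, -0.027]
contact_force: [-0.1, -0.3, -0.0]
opening: 1.002
finger_force: 0.0
shift cm [-1.59 -0.07 12.86] twist 0.1
[-0.307 -0.047  1.944  0.12   1.233 -0.058] [[0.282, 0.958, 0.047], [0.953, -0.286, 0.103], [0.112, 0.016, -0.994]]
```

View pics/w1.png

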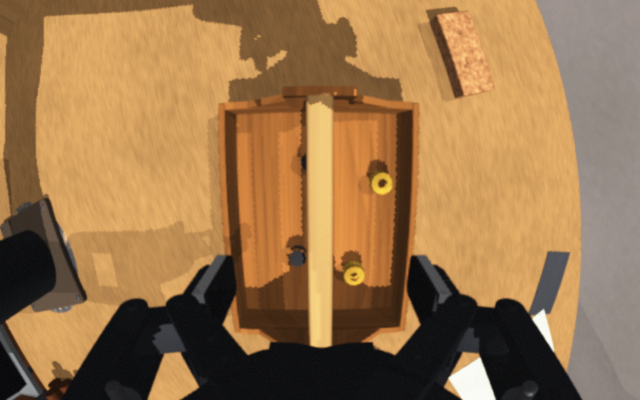

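The wrist view shows the bar vertical at column 320, midway between the fingers (inner edges near columns 235 and 410), with the fittings clear of them. I descend and grip.

```bash
python3 -m pendant '[{"dx":-0.4,"dy":0,"dz":4,"twist":0},{"dx":-0.8,"dy":0,"dz":7,"twist":0},{"dx":-1.2,"dy":0,"dz":10,"twist":0},{"dx":-1.6,"dy":0,"dz":12.8,"twist":0},{"dx":-1.6,"dy":0,"dz":12.8,"twist":0},{"dx":-1.6,"dy":0,"dz":12.8,"twist":0}]' 100; python3 -m pendant '[{"dx":0,"dy":0,"dz":0,"twist":0},{"dx":0,"dy":0,"dz":0,"twist":0},{"dx":0,"dy":0,"dz":0,"twist":0},{"dx":0,"dy":0,"dz":0,"twist":0},{"dx":0,"dy":0,"dz":0,"twist":0},{"dx":0,"dy":0,"dz":0,"twist":0}]' 0 120
```

```text
time: 5.65
eef_pos: [0.5349, -0.0359, 0.1035]
tcp_rot: [0.8, 0.597, 0.05, -0.027]
contact_force: [0.8, -0.4, 1.1]
opening: 0.999
finger_force: 0.0
time: 6.4
eef_pos: [0.5341, -0.0365, 0.1024]
tcp_rot: [0.8, 0.597, 0.049, -0.028]
contact_force: [0.3, 0.4, 6.0]
opening: 0.239
finger_force: 117.9
```

```bash
python3 -m pendant '[{"dx":0.1,"dy":0,"dz":-1,"twist":0},{"dx":0.3,"dy":0,"dz":-3,"twist":0},{"dx":0.6,"dy":0.1,"dz":-6,"twist":0},{"dx":1,"dy":0.1,"dz":-9,"twist":0},{"dx":1.3,"dy":0.2,"dz":-12,"twist":0},{"dx":1.7,"dy":0.2,"dz":-15,"twist":0},{"dx":2,"dy":0.3,"dz":-18,"twist":0},{"dx":2.3,"dy":0.3,"dz":-20,"twist":0},{"dx":2.3,"dy":0.3,"dz":-20,"twist":0}]' 0 120; python3 -c "
from h import *
c=ctrl.read_camera('scene');save(c,'s2.png')"; python3 st.py
```

```text
time: 7.52
eef_pos: [0.5345, -0.0361, 0.3038]
tcp_rot: [0.8, 0.597, 0.05, -0.027]
contact_force: [-0.3, -0.4, -6.5]
opening: 0.24
finger_force: 118.1
[-0.31  -0.092  1.859  0.115  1.366 -0.044] [[0.283, 0.958, 0.044], [0.953, -0.286, 0.104], [0.112, 0.013, -0.994]]
```

View pics/s2.png

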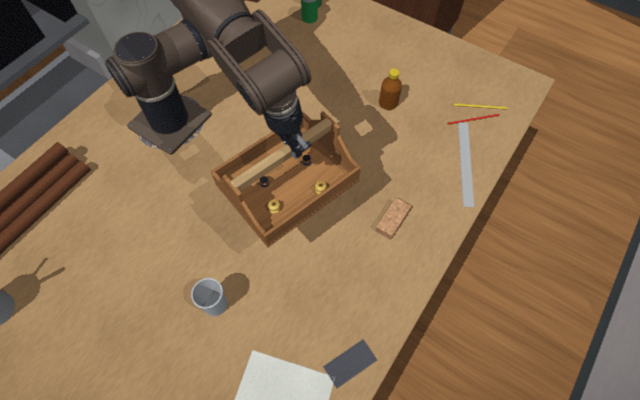

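The tote is lifted and level (bar centre near (285,157)), with all four fittings inside; bottle, tin and block have not moved. Pushing outward at the reach limit tilts the tool outward, which lowers the side facing the robot. So I turn the tote until its near-right corner faces the base, and extend.

```bash
python3 -c "
import h,numpy as np
a=np.radians(-40);h.TX=np.array([np.cos(a),np.sin(a)])
h.go(0,[.85,.15,.5])"
```

```text
shift cm [ 28.87  25.23 -14.47] twist 23.3
```

```bash
python3 -m pendant '[{"dx":1,"dy":1,"dz":-1,"twist":1},{"dx":3.5,"dy":3,"dz":-3,"twist":3},{"dx":7,"dy":6,"dz":-5,"twist":6},{"dx":10.5,"dy":9,"dz":-7,"twist":9},{"dx":14,"dy":12.5,"dz":-9,"twist":12},{"dx":17.5,"dy":15.5,"dz":-11,"twist":15},{"dx":21,"dy":18.5,"dz":-12.5,"twist":18},{"dx":24.5,"dy":21.5,"dz":-13.5,"twist":21},{"dx":27.5,"dy":24,"dz":-14.2,"twist":23},{"dx":28.8,"dy":25.2,"dz":-14.5,"twist":23.3}]' ; python3 st.py
```

```text
time: 8.82
eef_pos: [0.8525, 0.1528, 0.4773]
tcp_rot: [0.904, 0.423, 0.04, -0.039]
contact_force: [0.8, 0.0, -6.4]
opening: 0.238
finger_force: 118.3
[0.031 0.727 0.537 0.106 1.834 0.756] [[0.639, 0.768, 0.04], [0.762, -0.639, 0.104], [0.105, -0.036, -0.994]]
```

```bash
cat >> st.py <<'E'
M0=np.array([[.283,.958,.044],[.953,-.286,.104],[.112,.013,-.994]]);a=np.radians(-16.6)
T0=R.from_euler('z',a).as_matrix(); Tn=M@M0.T@T0
print("tote x,y,z down-slope deg",np.degrees(np.arcsin(-Tn[2])).round(1),"tilt",np.degrees(np.arccos(Tn[2,2])).round(1))
p=s['eef_pos']-M[:,2]*.019
c=p+Tn@np.array([-.108,-.138-.025,-.121]);print("low corner",c.round(3),"tcp",np.round(s['eef_pos'],3),s['time'])
g=[np.cos(np.radians(10)),np.sin(np.radians(10)),.3];print("push",(M.T@g).round(2))
E
python3 -m pendant '[{"dx":48,"dy":38,"dz":-15,"twist":0},{"dx":48,"dy":38,"dz":-15,"twist":0},{"dx":48,"dy":38,"dz":-15,"twist":0},{"dx":48,"dy":38,"dz":-15,"twist":0},{"dx":48,"dy":38,"dz":-15,"twist":0},{"dx":48,"dy":38,"dz":-15,"twist":0}]' ; python3 st.py
```

```text
time: 9.57
eef_pos: [0.9117, 0.168, 0.4557]
tcp_rot: [0.904, 0.422, 0.062, -0.032]
contact_force: [-0.9, -1.1, -6.6]
opening: 0.237
finger_force: 118.6
[0.044 0.955 0.211 0.113 1.884 0.782] [[0.637, 0.766, 0.084], [0.758, -0.642, 0.111], [0.139, -0.007, -0.99]]
tote x,y,z down-slope deg [  1.1  -1.5 -88.9] tilt 1.1
low corner [0.723 0.114 0.351] tcp [0.912 0.168 0.456] 9.575
push [ 0.8   0.64 -0.19]
```

```bash
python3 -m pendant '[{"dx":48,"dy":38,"dz":-12,"twist":0},{"dx":48,"dy":38,"dz":-12,"twist":0},{"dx":48,"dy":38,"dz":-12,"twist":0},{"dx":48,"dy":38,"dz":-12,"twist":0},{"dx":48,"dy":38,"dz":-12,"twist":0},{"dx":48,"dy":38,"dz":-12,"twist":0},{"dx":48,"dy":38,"dz":-12,"twist":0},{"dx":48,"dy":38,"dz":-12,"twist":0},{"dx":48,"dy":38,"dz":-12,"twist":0},{"dx":48,"dy":38,"dz":-12,"twist":0}]' >/dev/null; python3 st.py
```

```text
[0.055 1.011 0.211 0.114 1.791 0.787] [[0.634, 0.764, 0.12], [0.755, -0.645, 0.118], [0.167, 0.016, -0.986]]
tote x,y,z down-slope deg [ -0.2  -3.2 -87.2] tilt 2.8
low corner [0.758 0.128 0.294] tcp [0.944 0.18  0.406] 10.825
push [ 0.81  0.65 -0.16]
```

```bash
python3 -m pendant '[{"dx":51,"dy":39,"dz":-27,"twist":0}]' >/dev/null; python3 st.py;python3 -m pendant '[{"dx":51,"dy":39,"dz":-27,"twist":0}]' >/dev/null; python3 st.py; python3 -m pendant '[{"dx":51,"dy":39,"dz":5,"twist":0}]' >/dev/null;python3 -m pendant '[{"dx":51,"dy":39,"dz":5,"twist":0}]' >/dev/null; python3 st.py
```

```text
[0.054 1.004 0.213 0.119 1.765 0.788] [[0.631, 0.761, 0.151], [0.752, -0.648, 0.124], [0.192, 0.035, -0.981]]
tote x,y,z down-slope deg [ -1.3  -4.6 -85.4] tilt 4.6
low corner [0.767 0.131 0.296] tcp [0.948 0.182 0.413] 10.95
push [ 0.81  0.65 -0.12]
[0.054 0.991 0.211 0.123 1.741 0.79 ] [[0.626, 0.757, 0.187], [0.748, -0.65, 0.131], [0.221, 0.058, -0.974]]
tote x,y,z down-slope deg [ -2.6  -6.3 -83.3] tilt 6.7
low corner [0.775 0.133 0.303] tcp [0.952 0.182 0.427] 11.075
push [ 0.81  0.65 -0.08]
[0.061 1.02  0.211 0.128 1.645 0.793] [[0.614, 0.748, 0.252], [0.741, -0.656, 0.143], [0.273, 0.099, -0.957]]
tote x,y,z down-slope deg [ -5.   -9.4 -79.4] tilt 10.6
low corner [0.81  0.146 0.268] tcp [0.979 0.192 0.405] 11.325
push [ 0.81  0.65 -0.01]
```

```bash
python3 -m pendant '[{"dx":49,"dy":39,"dz":-5,"twist":0}]' >/dev/null;python3 -m pendant '[{"dx":49,"dy":39,"dz":-4,"twist":0}]' >/dev/null;python3 -m pendant '[{"dx":49,"dy":39,"dz":-2,"twist":0}]' >/dev/null;python3 -m pendant '[{"dx":49,"dy":39,"dz":0,"twist":0}]' >/dev/null;python3 st.py;python3 -m pendant '[{"dx":49,"dy":39,"dz":2,"twist":0}]' >/dev/null;python3 -m pendant '[{"dx":49,"dy":39,"dz":4,"twist":0}]' >/dev/null; python3 st.py; python3 -c "
from h import *
c=ctrl.read_camera('scene');save(c,'s3.png');cv2.imwrite('pics/s3c.png',cv2.resize(c['img'][60:260,180:460,::-1],None,fx=2.5,fy=2.5))"
```

```text
[0.061 1.027 0.21  0.143 1.5   0.793] [[0.579, 0.721, 0.381], [0.724, -0.67, 0.166], [0.375, 0.18, -0.91]]
tote x,y,z down-slope deg [ -9.7 -15.7 -71.5] tilt 18.5
low corner [0.865 0.158 0.251] tcp [1.014 0.198 0.411] 11.825
push [0.81 0.65 0.13]
[0.061 1.031 0.211 0.151 1.428 0.791] [[0.557, 0.703, 0.441], [0.715, -0.677, 0.176], [0.422, 0.217, -0.88]]
tote x,y,z down-slope deg [-11.9 -18.7 -67.7] tilt 22.3
low corner [0.892 0.164 0.244] tcp [1.031 0.201 0.414] 12.075
push [0.8  0.64 0.2 ]
```

View pics/s3.png

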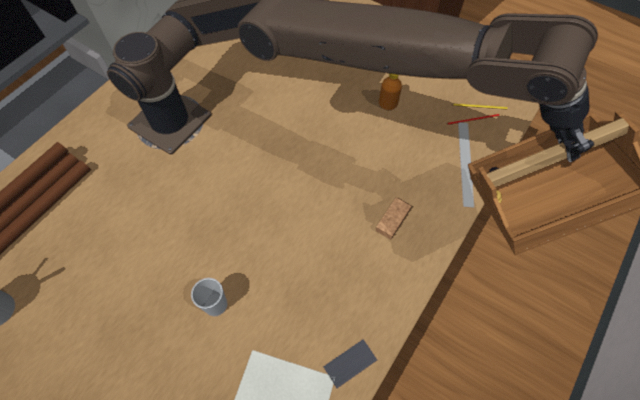

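The tote is out at the right (470-640, 120-250), over the bench edge but held, and the fittings have slid towards the near-right corner near (495,180). I tilt further, then bring it back over the bench.

```bash
python3 -m pendant '[{"dx":42,"dy":45,"dz":5,"twist":0}]' >/dev/null;python3 -m pendant '[{"dx":42,"dy":45,"dz":7,"twist":0}]' >/dev/null;python3 -m pendant '[{"dx":42,"dy":45,"dz":8,"twist":0}]' >/dev/null;python3 -m pendant '[{"dx":42,"dy":45,"dz":10,"twist":0}]' >/dev/null;python3 st.py;python3 -m pendant '[{"dx":42,"dy":45,"dz":12,"twist":0}]' >/dev/null;python3 -m pendant '[{"dx":42,"dy":45,"dz":14,"twist":0}]' >/dev/null;python3 -m pendant '[{"dx":42,"dy":45,"dz":14,"twist":0}]' ; python3 st.py; python3 -c "
import h,numpy as np
M=h.R.from_quat(h.ctrl.get_state()['tcp_rot']).as_matrix();print(M.T@[-.985,-.174,.1])"
```

```text
[0.026 1.036 0.211 0.184 1.293 0.755] [[0.505, 0.659, 0.556], [0.695, -0.693, 0.19], [0.511, 0.291, -0.809]]
tote x,y,z down-slope deg [-16.3 -24.7 -59.9] tilt 30.1
low corner [0.951 0.142 0.24 ] tcp [1.066 0.172 0.427] 12.625
push [0.77 0.62 0.34]
time: 13.0
eef_pos: [1.0883, 0.1557, 0.4416]
tcp_rot: [0.853, 0.381, 0.353, 0.042]
contact_force: [-0.9, -0.2, -6.7]
opening: 0.238
finger_force: 119.0
[0.006 1.037 0.211 0.209 1.196 0.731] [[0.46, 0.621, 0.635], [0.681, -0.706, 0.197], [0.57, 0.342, -0.747]]
tote x,y,z down-slope deg [-19.4 -28.9 -54.2] tilt 35.8
low corner [0.991 0.13  0.243] tcp [1.088 0.156 0.442] 13.0
push [0.74 0.59 0.44]
[-0.51458394 -0.45472267 -0.73411965]
```

```bash
python3 -m pendant '[{"dx":-0.5,"dy":-0.4,"dz":-0.7,"twist":0},{"dx":-1.5,"dy":-1.3,"dz":-2,"twist":0},{"dx":-3,"dy":-2.7,"dz":-4.4,"twist":0},{"dx":-5,"dy":-4.5,"dz":-7.3,"twist":0},{"dx":-7.5,"dy":-6.7,"dz":-10.8,"twist":0},{"dx":-10,"dy":-9,"dz":-14.4,"twist":0},{"dx":-12.3,"dy":-11,"dz":-17.6,"twist":0},{"dx":-14,"dy":-12.4,"dz":-20,"twist":0},{"dx":-15,"dy":-13.3,"dz":-21.4,"twist":0},{"dx":-15.4,"dy":-13.6,"dz":-22,"twist":0}]'; python3 -m pendant '[{"dx":0,"dy":0,"dz":0,"twist":0},{"dx":0,"dy":0,"dz":0,"twist":0},{"dx":0,"dy":0,"dz":0,"twist":0},{"dx":0,"dy":0,"dz":0,"twist":0},{"dx":0,"dy":0,"dz":0,"twist":0},{"dx":0,"dy":0,"dz":0,"twist":0}]' >/dev/null; python3 st.py; python3 -c "
from h import *
c=ctrl.read_camera('scene');save(c,'s4.png');np.save('s4.npy',cloud(c))
w=ctrl.read_camera('wrist');save(w,'w4.png')"
```

```text
time: 14.25
eef_pos: [0.792, 0.1037, 0.4746]
tcp_rot: [0.853, 0.381, 0.354, 0.043]
contact_force: [0.0, 0.5, -6.9]
opening: 0.236
finger_force: 119.1
[-0.073  0.129  1.442  0.314  0.904  0.548] [[0.46, 0.621, 0.634], [0.681, -0.705, 0.197], [0.569, 0.341, -0.748]]
tote x,y,z down-slope deg [-19.3 -28.8 -54.3] tilt 35.7
low corner [0.696 0.078 0.274] tcp [0.793 0.104 0.472] 15.0
push [0.74 0.59 0.43]
```

View pics/s4.png

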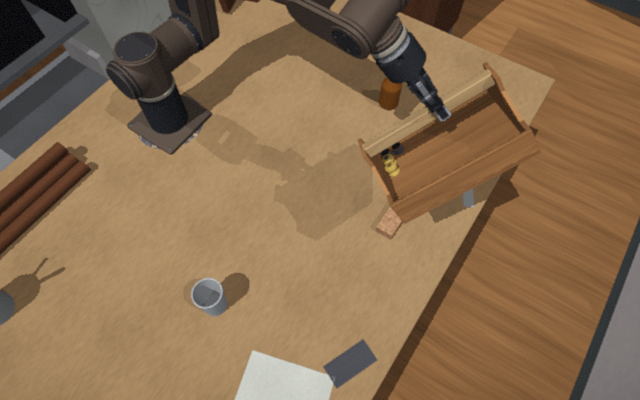

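View pics/w4.png

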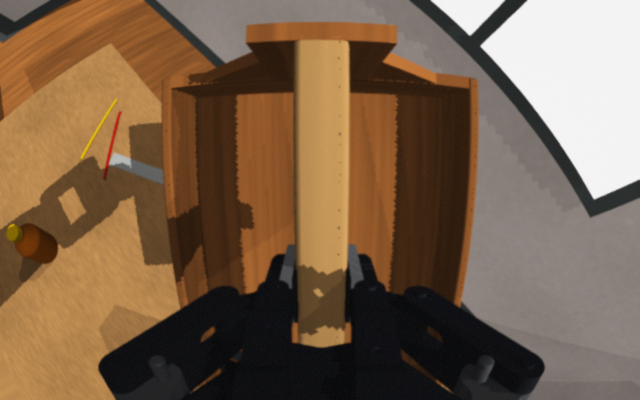

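The scene view shows all four fittings bunched at (385-397,148-171) by the -y end wall, tin, bottle and block unmoved. I'll check their positions in the tote frame.

```bash
cat >> st.py <<'E'
import sys
if len(sys.argv)>1:
    n=sys.argv[1];c=ctrl.read_camera("scene");P=cloud(c);save(c,n+".png")
    org=p-Tn@np.array([0,.025,.121]); Q=(P-org)@Tn
    hsv=cv2.cvtColor(c["img"],cv2.COLOR_RGB2HSV)
    ins=(abs(Q[...,0])<.105)&(abs(Q[...,1])<.135)&(Q[...,2]>.012)&(Q[...,2]<.05)
    ye=ins&(hsv[...,0]>20)&(hsv[...,1]>120)&(hsv[...,2]>100); dk=ins&(c["img"].max(2)<60)
    for k,m in(("brass",ye),("dark",dk)):
        for r,cc in list(zip(*np.where(m)))[::4]: print(k,cc,r,(Q[r,cc]*1000).round())
    fl=(abs(Q[...,0]-.04)<.04)&(abs(Q[...,1])<.09)&(abs(Q[...,2]-.008)<.025)
    F=P[fl];nn=np.linalg.svd(F-F.mean(0),full_matrices=False)[2][2];nn*=np.sign(nn[2]);print("floor normal in est tote frame",(Tn.T@nn).round(3),fl.sum(),"z",np.median(Q[fl][:,2]))
    cv2.imwrite("pics/"+n+"c.png",cv2.resize(c["img"][110:210,340:480,::-1],None,fx=5,fy=5,interpolation=cv2.INTER_CUBIC))
E
python3 st.py s5
```

```text
[-0.073  0.129  1.442  0.314  0.904  0.548] [[0.46, 0.621, 0.634], [0.681, -0.705, 0.197], [0.569, 0.341, -0.748]]
tote x,y,z down-slope deg [-19.3 -28.8 -54.3] tilt 35.7
low corner [0.696 0.078 0.274] tcp [0.793 0.104 0.472] 15.1
push [0.74 0.59 0.43]
brass 391 155 [ -61. -108.   27.]
brass 392 156 [ -56. -106.   28.]
brass 389 158 [ -52. -113.   30.]
brass 390 159 [ -49. -112.   29.]
brass 384 160 [ -57. -125.   29.]
brass 388 160 [ -52. -118.   27.]
brass 392 160 [ -48. -110.   25.]
brass 389 161 [ -46. -116.   28.]
brass 393 161 [ -58. -111.   12.]
brass 387 162 [ -45. -121.   29.]
brass 391 162 [ -37. -113.   30.]
brass 384 163 [ -50. -128.   27.]
brass 388 163 [ -41. -120.   28.]
brass 392 163 [ -32. -111.   31.]
brass 386 164 [ -48. -126.   23.]
brass 392 164 [ -28. -112.   31.]
brass 386 165 [ -39. -125.   28.]
brass 394 165 [ -24. -109.   30.]
brass 389 166 [ -48. -123.   14.]
brass 394 166 [ -21. -110.   30.]
brass 389 167 [ -27. -121.   29.]
brass 393 167 [ -23. -113.   27.]
brass 385 168 [ -31. -130.   29.]
brass 389 168 [ -26. -122.   28.]
brass 393 168 [ -20. -114.   28
[... 858 characters left out ...]
9.]
dark 386 150 [ -88. -114.   25.]
dark 391 150 [ -83. -104.   21.]
dark 399 150 [-73. -89.  18.]
dark 382 151 [ -92. -123.   25.]
dark 386 151 [ -87. -115.   23.]
dark 393 151 [ -81. -102.   18.]
dark 397 151 [-72. -93.  19.]
dark 401 151 [-73. -86.  13.]
dark 385 152 [ -87. -118.   22.]
dark 391 152 [ -77. -106.   21.]
dark 397 152 [-75. -95.  15.]
dark 382 153 [ -87. -125.   24.]
dark 386 153 [ -79. -116.   25.]
dark 395 153 [ -76. -100.   14.]
dark 382 154 [ -84. -126.   24.]
dark 382 155 [ -78. -126.   26.]
dark 387 156 [ -73. -118.   20.]
dark 386 157 [ -72. -121.   21.]
dark 386 158 [ -72. -122.   18.]
floor normal in est tote frame [-0.008 -0.001  1.   ] 1601 z 0.005977124374911906
```

View pics/s5c.png

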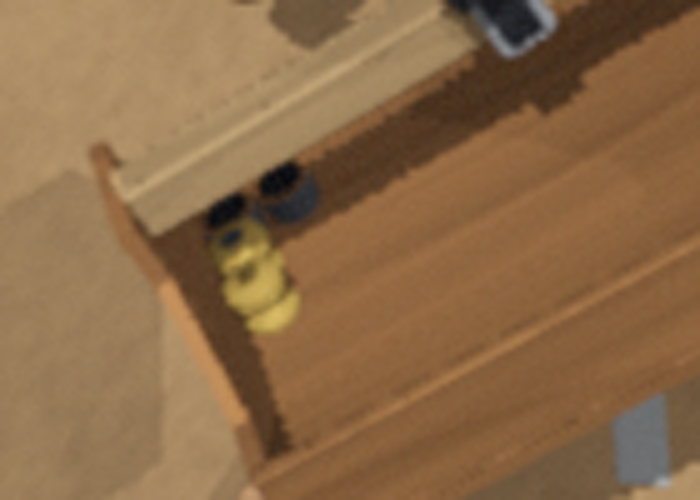

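```bash
python3 -m pendant '[{"dx":0,"dy":0,"dz":0,"twist":0},{"dx":0,"dy":0,"dz":0,"twist":0},{"dx":0,"dy":0,"dz":0,"twist":0},{"dx":0,"dy":0,"dz":0,"twist":0}]'; python3 st.py s6 | grep -E "tilt|low|brass (389 169|393 172|391 155)|dark 382 153|normal"; python3 -c "
from plant import ctrl
print(ctrl.sign_off())"
```

```text
time: 15.65
eef_pos: [0.7931, 0.1038, 0.4725]
tcp_rot: [0.853, 0.382, 0.353, 0.042]
contact_force: [-0.1, -0.0, -6.3]
opening: 0.236
finger_force: 119.1
tote x,y,z down-slope deg [-19.4 -28.8 -54.2] tilt 35.8
low corner [0.696 0.078 0.274] tcp [0.793 0.104 0.472] 15.65
brass 389 169 [ -24. -123.   27.]
floor normal in est tote frame [-0.006 -0.001  1.   ] 1592 z 0.005899380136029246
the job is handed in; nothing more can be done
None
```

Job handed in at 15.7 s: the tote is held still, tilted about 36° towards the near-right (tin-side) corner with its lowest point about 27 cm above the bench; all four fittings rest there in an L-shaped row (farthest knob about 7 cm from the corner point), and the tin, bottle and cork block stayed where they were.

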